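# Interlock three channel offcuts in the sample tray

## Task

Pack the three aluminium channel offcuts in the blue tray as one interlocked bundle: set the loose silver channel down open side up, parallel to and close beside the silver one already in the tray, then turn the red channel over and lower it gently, open side down, onto the pair so that it bridges them with one of its flanges inside each silver channel. Leave the bundle level and square with the three pieces roughly centred along their length, let go, and do not disturb the jar, the glass ball block or the two dishes.

Things in the scene. Friction and masses are not known exactly. Their poses are not given: they have to be found in the camera images.
- silver_in_tray_mid (a point): U-channel 50 mm long, section 40 wide x 30 high, walls 5 mm (inside 30 wide, 25 deep), 61 g +-30%. Point: middle of section and length, 15 mm from the web's outer face. x along its length, y flange to flange, z out of the open side. Bare silver; it lies loose in the tray, open side up, its length within 0.15 rad of the tray's y axis.
- silver_loose_mid (a point): U-channel 50 mm long, section 40 wide x 30 high, walls 5 mm (inside 30 wide, 25 deep), 61 g +-30%. Point: middle of section and length, 15 mm from the web's outer face. x along its length, y flange to flange, z out of the open side. Bare silver; it starts on the bench lying on one flange (40 mm tall), open side facing sideways, within 0.8 rad of world -x (the robot's side).
- red_mid (a point): U-channel 64 mm long, section 40 wide x 30 high, walls 5 mm (inside 30 wide, 25 deep), 78 g +-30%. Point: middle of section and length, 15 mm from the web's outer face. x along its length, y flange to flange, z out of the open side. Red; it starts on the bench open side up. Stands steadily on one flange (40 mm tall). Seated, its flange edges rest on the silver webs: point 20 mm above the tray floor.
- tray_floor (a point): blue sample tray fixed to the bench, 200 mm (its x) by 270 mm (its y) outside; walls 5 mm thick rising 8 mm above its floor. The point is the middle of the floor's upper face, 4 mm above the bench; z up.
- jar: bystander: closed clear jar with a white cap, 65 mm in diameter, 99 mm tall, beside the red channel; origin at the centre of its underside
- ball_block: bystander: square glass block with a foam-coloured top and steel balls, 75 x 75 mm, 28 mm high, behind the loose silver channel; origin at the centre of its underside
- bench_dish: bystander: low cream dish, 42 mm in diameter, 16 mm high, on the other side of the red channel from the jar; origin at the centre of its underside
- tray_dish: bystander: low cream dish, 42 mm in diameter, 16 mm high, in the tray; origin at the centre of its underside
There are look-alikes about, which are no part of the job. Of the things that look like the part that bears red_mid, take the one that is farthest from the robot's base at the start. What is shaped like the part that bears silver_loose_mid but black is not meant.

How it is judged:
By the outcome, as a careful person would: the job done as asked, in the order asked, and still so for the second after the job is handed in, with the robot touching nothing.
It also fails if it takes over 70 s, if anything falls off the work surface, if the arm or the gripper's body presses on something with over 40 N, if the wrist force passes 120 N, or if a joint passes its speed limit or range.

## Robot

A 6-joint arm with a two-finger parallel gripper is mounted at the origin on the work surface. World frame = base frame: x ahead of the robot, y to its left, z up, the work surface at z = 0. Lengths are in m, angles in rad, forces in N, time in s.
With the tool pointing down it reaches from about 0.375 to 0.975 m from the base axis. Payload 3.8 kg.
Tool frame: the origin (TCP) lies on the centre line of the jaws, within the pads' length; the fingertips stand 25 mm ahead of it and the grasp point (between the pads) lies 6 mm ahead of it; z points along the fingers, y is the line along which they close (so a half turn about z gives the same grasp; the last joint's range is limited). The gripper opens to 85 mm and grips with 20 to 120 N. Pads are 22 mm wide; open, the fingers measure 114 mm over their backs; the gripper's body (76 mm by 85 mm) begins 54 mm behind the grasp point. The pads swing forward as they close: fully open they stand 13 mm farther back than shut.
Start: joints at [-1.347, 0.264, 1.604, -0, 1.274, -0.037], TCP at [0.174, -0.652, 0.256] pointing down, gripper open.
Joint ranges: [-2.63, 2.63], [-0.94, 2.18], [0.31, 2.57], [-1.31, 4.45], [0, 2.66], [-2.55, 2.55]. Speed limits (rad/s): [2.57, 2.57, 3.14, 3.14, 3.14, 3.14].

## Interface

Orientations are given as a rotation vector (axis times angle).
In Python, from workcell import bot gives the robot as it stands. The module is installed in compiled form; this text tells all that it offers.
- The arm moves only by the tool play_rows, never from a script. Its argument "commands" is a list that holds one entry, the list of rows, each a list of 7 numbers: the shift along the tool's x, y, z as a fraction of full scale, then the turn, a rotation vector about the tool's x, y, z as a fraction of full scale, then the closure, from -1 (fully open) to 1 (shut). A call has 1 to 8 rows; each row is the pose to reach, as a shift and turn from the pose commanded when the call began, along the tool's axes at that moment, turning the shorter way round; what a row does not reach only later rows make up. Full scale, the value 1, is 60 cm for a shift and 180 degrees for a turn. A row lasts 1/10 s, in which the tool goes at most 50 mm and 8.59 degrees, less where a joint would pass 70% of its speed; a pose out of reach is approached as far as the arm can. A call with a number of a shift or a turn outside -1 to 1 is refused whole. A call with a gripper value outside its range is refused whole. The fingers move at their own pace and stop on an object; "force" is the grip in N (left out, the last holds). Time passes only in rows, so rows that repeat a pose let the fingers close. It gives the time, the measured TCP pose, the force, the opening and the grip force at its end, in the units of the state.
- bot.read_state(): the state, without advancing time (a new reading comes with each control period).
- bot.read_camera(name): name is "scene" or "top" or "wrist"; returns the picture (400x640x3 uint8, blue, green, red); there is no depth.
- bot.camera_params(name): a dict with "fov_y" (degrees; the focal length in pixels is half the picture's height over the tangent of half this angle, whatever the lens; pixels are square), "cx", "cy" (the principal point, pixels), "rvec" (rotation vector, rad) and "tvec" (3), from world to camera coordinates, as OpenCV has them. Camera axes: x right, y down, z forward; pixel columns grow to the right and rows downward; lengths in m; the calibration is good to about 2 mm. A picture is of the moment at which its call begins: read the wrist's pose just before it. camera_params takes no time and is no camera call; for the wrist camera it gives the pose at the moment of the call.
- bot.finish_job(): hands the job in; it is judged then, once.
The state is a dict: "time": time; "q": joint angles; "joint_vel": joint speeds; "joint_torque": joint torques, N m; "tool_pos": TCP position; "tcp_rot": TCP orientation; "wrist_force": force on the tool from outside, world axes, zero at the start; "torque": the same for the moment, N m; "width": opening from 0.0 (shut) to 1.0 (fully open); "grip_force": force on a finger pad.
Only numpy, scipy, OpenCV 4.12 (cv2) and the standard library are available. Lean on these libraries where they do the work, as an engineer would, in place of code of your own. Each camera call takes 0.05 s, during which the arm holds its last target. There are 200 camera calls.

## Working session

There is one attempt and no reset: what is moved stays moved. The work goes in short steps, Python scripts to look and compute and a tool call to move; the robot and the scene stay as the last step left them, time stands still between calls to the robot, and variables do not carry over. Pictures are saved under pics/ and viewed, at most 10 in all, crops included, and the job is handed in when it is done.

Besides the shell and the picture viewer there is one more tool, called after ">>>" in YAML: its name, and indented under it one key for each argument. play_rows: Moves the arm, as the interface text tells. Its arguments: {"type":"object","properties":{"commands":{"type":"array"},"force":{"type":"number"}},"required":["commands"]}

```bash
mkdir -p pics
cat > h.py <<'E'
import numpy as np, cv2
from scipy.spatial.transform import Rotation as R
from workcell import bot
def cam(n):
    p=bot.camera_params(n); f=200/np.tan(np.radians(p['fov_y'])/2)
    return dict(K=np.array([[f,0,p['cx']],[0,f,p['cy']],[0,0,1]]),r=np.array(p['rvec'],float),t=np.array(p['tvec'],float),p=p)
def ray(c,uv):
    M=R.from_rotvec(c['r']).as_matrix(); d=M.T@np.linalg.inv(c['K'])@np.array([uv[0],uv[1],1.]); return -M.T@c['t'],d
def atz(c,uv,z):
    o,d=ray(c,uv); return o+d*(z-o[2])/d[2]
def tri(c1,u1,c2,u2):
    o,d=ray(c1,u1);p,e=ray(c2,u2)
    s=np.linalg.lstsq(np.c_[d,-e],p-o,rcond=None)[0]
    a=o+d*s[0];b=p+e*s[1]; return (a+b)/2,np.linalg.norm(a-b)
def proj(c,X):
    return cv2.projectPoints(np.array(X,float).reshape(-1,1,3),c['r'],c['t'],c['K'],None)[0].reshape(-1,2)
E
python3 - <<'E'
from h import *
for n in ['scene','top']:
    im=bot.read_camera(n); cv2.imwrite(f'pics/{n}0.png',im); c=cam(n); print(n,c['p'], ray(c,(320,200)))
    cv2.imwrite(f'pics/{n}0b.png',cv2.resize(im,(800,500),interpolation=cv2.INTER_CUBIC))
print(bot.read_state())
E
```

```text
scene {'fov_y': 45.68814823233794, 'cx': 323.9611267642938, 'cy': 208.25575484418013, 'rvec': array([ 1.36984036,  2.18935129, -0.92801933]), 'tvec': array([ 0.16201023, -0.284592  ,  1.44257066])} (array([1.16578893, 0.40994167, 0.81310149]), array([-0.64050833, -0.33811667, -0.68978127]))
top {'fov_y': 54.879210919967655, 'cx': 320.6890687212027, 'cy': 206.7354210577339, 'rvec': array([ 2.13986635, -2.1639086 ,  0.15030354]), 'tvec': array([0.02856378, 0.47220043, 1.06979759])} (array([0.32236469, 0.02721545, 1.12409802]), array([ 0.1535613 , -0.00196735, -0.98829349]))
{'time': 0.1, 'q': array([-1.34689471e+00,  2.64694690e-01,  1.60527877e+00, -1.46125681e-05,
        1.27375082e+00, -3.69178430e-02]), 'joint_vel': array([ 0.00055424, -0.00258818,  0.00010893,  0.00123657, -0.00016255,
       -0.00102218]), 'joint_torque': array([-8.47191245e-05, -5.16707718e+01, -3.68589950e+01, -4.58781813e-06,
        6.28659895e-03, -9.02941593e-06]), 'tool_pos': array([ 0.17390274, -0.65154613,  0.25505281]), 'tcp_rot': array([-3.11281253e+00, -4.08264838e-01,  3.34208083e-04]), 'wrist_force': array([0.23228101, 0.79464142, 0.14170785]), 'torque': array([ 0.00671031, -0.00739836,  0.02512605]), 'grip_force': 0.0, 'width': 1.0021007658039567}
```

View pics/top0b.png

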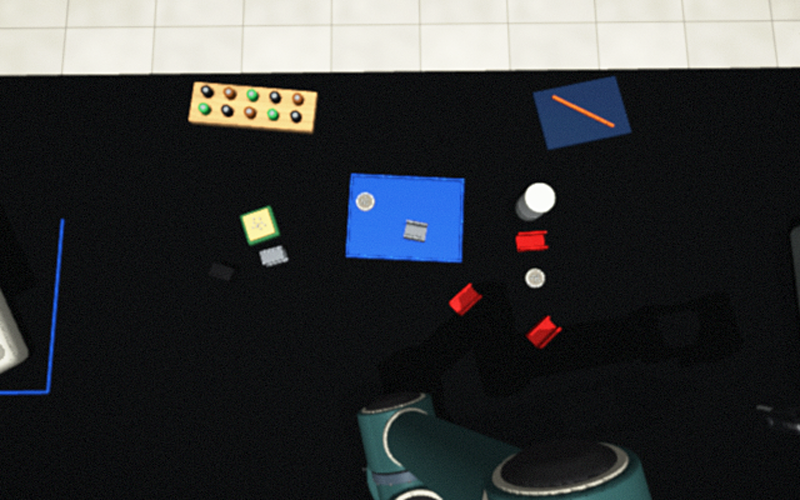

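View pics/scene0b.png

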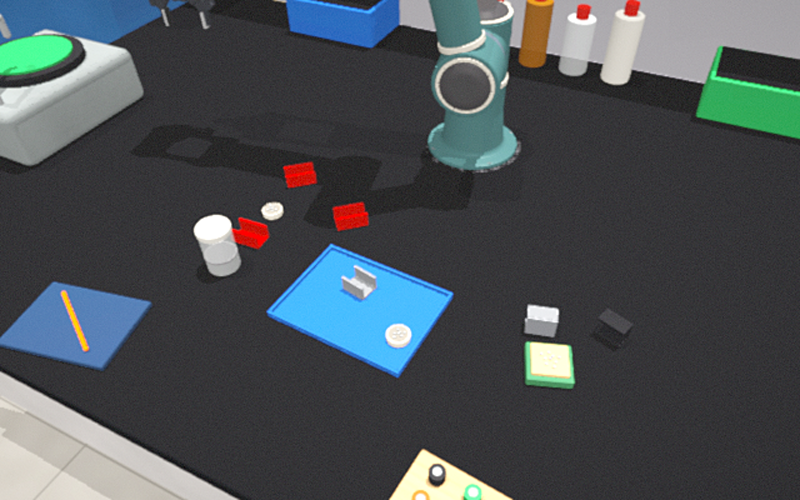

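Top view: the reds are at (531,241) between jar and bench dish, (465,298) and (544,331). The first is farthest from the base and sits between the jar and dish, so it fits. The loose silver is at (273,256) next to the ball block; the black look-alike at (222,271) isn't meant. I'll confirm in an enlarged crop.

Run:
```python
from h import *
t=cv2.imread('pics/top0.png'); s=cv2.imread('pics/scene0.png')
# crops 50x40 px scaled x8? mosaic 2x3 of 266x266 (38px*7)
def cr(im,x,y): return cv2.resize(im[y:y+38,x:x+38],(266,266),interpolation=cv2.INTER_CUBIC)
m=np.vstack([np.hstack([cr(t,200,186),cr(t,314,166),cr(t,406,174)]),np.hstack([cr(s,414,238),cr(s,268,206),cr(s,182,166)])])
cv2.imwrite('pics/crop.png',m)
T=cam('top')
for n,uv in dict(red=(425,193),red2=(372,239),red3=(435,265),sil=(219,205),tsil=(332,185),tdish=(292,161),bdish=(428,222),blk=(208,180),jar=(428,165),t1=(281,139),t2=(371,143),t3=(370,210),t4=(276,206)).items(): print(n,atz(T,uv,0.015).round(3))
```

```text
red [ 0.512 -0.282  0.015]
red2 [ 0.38  -0.123  0.015]
red3 [ 0.304 -0.301  0.015]
sil [0.483 0.319 0.015]
tsil [ 0.539 -0.011  0.015]
tdish [0.612 0.106 0.015]
bdish [ 0.427 -0.287  0.015]
blk [0.558 0.353 0.015]
jar [ 0.596 -0.295  0.015]
t1 [0.68  0.139 0.015]
t2 [ 0.665 -0.129  0.015]
t3 [ 0.464 -0.12   0.015]
t4 [0.478 0.153 0.015]
```

View pics/crop.png

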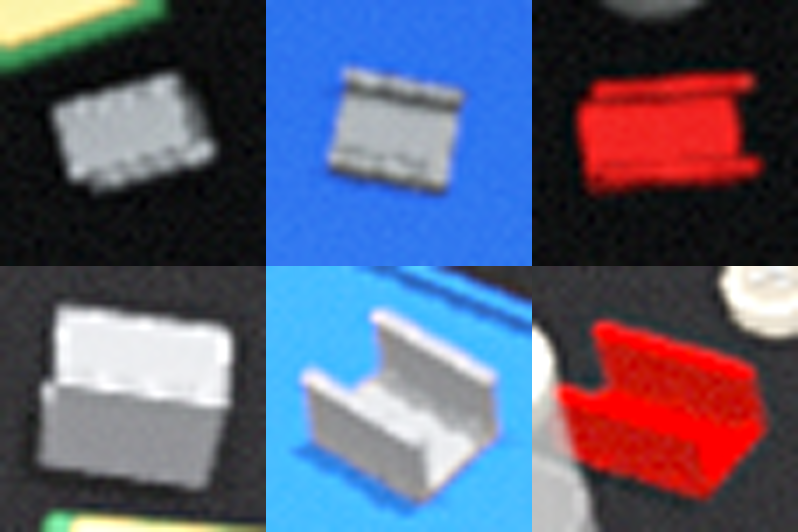

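The crop confirms it. Left: the loose silver lies on its flange, with its web toward +x and its open side toward −x. Middle: the tray silver is open side up. Right: the target red is open side up between jar and dish. Next I'll triangulate and check the wrist camera geometry.

Run:
```python
from h import *
T,S=cam('top'),cam('scene')
f=lambda o,x,y:((x+.5)/7-.5+o[0],(y+.5)/7-.5+o[1])
def go(name,to,so,prs):
    P=[]
    for a,b in prs:
        p,e=tri(T,f(to,*a),S,f(so,*b)); P.append(p); print(name,p.round(4),round(e,4))
    P=np.array(P); print(' mean',P.mean(0).round(4))
go('loose',(200,186),(414,238),[((52,103),(228,141)),((180,73),(58,119)),((197,142),(57,39)),((72,182),(232,59))])
# tray: outer top corners +x-y,+x+y,-x-y,-x+y
go('tray',(314,166),(268,206),[((198,90),(37,112)),((81,70),(162,184)),((64,166),(231,106)),((181,186),(112,44))])
go('red',(406,174),(182,166),[((222,76),(30,122)),((62,86),(172,195)),((230,166),(66,56))])
st=bot.read_state(); M=R.from_rotvec(st['tcp_rot']).as_matrix(); W=cam('wrist'); Mc=R.from_rotvec(W['r']).as_matrix()
print(M.round(3)); print('cam in tool',(M.T@(-Mc.T@W['t']-st['tool_pos'])).round(4)); print((Mc@M).round(3),W['K'])
```

```text
loose [0.493  0.3467 0.0418] 0.0013
loose [0.5048 0.2971 0.039 ] 0.004
loose [0.4763 0.2881 0.0415] 0.0022
loose [0.4606 0.3384 0.0409] 0.0022
 mean [0.4837 0.3176 0.0408]
tray [ 0.5532 -0.0376  0.0351] 0.0024
tray [0.562  0.0118 0.0325] 0.0055
tray [0.5225 0.0177 0.0336] 0.0018
tray [ 0.514  -0.0309  0.0336] 0.0002
 mean [ 0.5379 -0.0098  0.0337]
red [ 0.5306 -0.3086  0.0327] 0.0113
red [ 0.5304 -0.2472  0.0208] 0.0077
red [ 0.4954 -0.3139  0.0332] 0.0023
 mean [ 0.5188 -0.2899  0.0289]
[[ 0.966  0.258 -0.   ]
 [ 0.258 -0.966  0.002]
 [ 0.    -0.002 -1.   ]]
cam in tool [ 0.0703 -0.0019 -0.1164]
[[ 0.001  1.    -0.   ]
 [-0.963  0.001 -0.27 ]
 [-0.27   0.     0.963]] [[335.92687928   0.         319.58400233]
 [  0.         335.92687928 200.96394137]
 [  0.           0.           1.        ]]
```

>>> play_rows:
  commands:
    - [[0.7,-0.45,0,0,0,0,-1],[0.7,-0.45,0,0,0,0,-1],[0.7,-0.45,0,0,0,0,-1],[0.7,-0.45,0,0,0,0,-1],[0.7,-0.45,0,0,0,0,-1],[0.7,-0.45,0,0,0,0,-1],[0.7,-0.45,0,0,0,0,-1],[0.7,-0.45,0,0,0,0,-1]]

```text
time: 0.9
tool_pos: [0.4441, -0.3545, 0.2559]
tcp_rot: [-3.115, -0.408, 0.0]
wrist_force: [0.8, -1.0, -0.6]
width: 1.002
grip_force: 0.0
```

>>> play_rows:
  commands:
    - [[0.13,-0.07,0,0,0,0,-1],[0.13,-0.07,0,0,0,0,-1],[0.13,-0.07,0,0,0,0,-1]]

```text
time: 1.2
tool_pos: [0.5107, -0.292, 0.2558]
tcp_rot: [-3.112, -0.416, -0.001]
wrist_force: [0.8, -0.5, -0.3]
width: 0.999
grip_force: 0.0
```

```bash
cat > snap.py <<'E'
from h import *
import sys,pickle
n=sys.argv[1]; W=cam('wrist'); im=bot.read_camera('wrist'); cv2.imwrite(f'pics/w_{n}.png',im); pickle.dump(W,open(f'{n}.pkl','wb'))
cv2.imwrite(f'pics/w_{n}_b.png',cv2.resize(im[50:350],(800,375),interpolation=cv2.INTER_CUBIC))
E
python3 snap.py red
```

```text
(no output)
```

>>> play_rows:
  commands:
    - [[0.18,-0.42,0,0,0,0,-1],[0.18,-0.42,0,0,0,0,-1],[0.18,-0.42,0,0,0,0,-1],[0.18,-0.42,0,0,0,0,-1],[0.18,-0.42,0,0,0,0,-1],[0.18,-0.42,0,0,0,0,-1],[0.18,-0.42,0,0,0,0,-1]]

```text
time: 1.95
tool_pos: [0.5469, -0.0227, 0.256]
tcp_rot: [-3.114, -0.413, 0.001]
wrist_force: [-0.5, -1.1, 0.4]
width: 0.997
grip_force: 0.0
```

```bash
python3 snap.py tray; python3 -c "
from h import *
print(bot.read_state()['tool_pos'])"
```

```text
[ 0.54678859 -0.02429774  0.25596625]
```

>>> play_rows:
  commands:
    - [[0.1,-0.53,0.05,0,0,0,-1],[0.1,-0.53,0.05,0,0,0,-1],[0.1,-0.53,0.05,0,0,0,-1],[0.1,-0.53,0.05,0,0,0,-1],[0.1,-0.53,0.05,0,0,0,-1],[0.1,-0.53,0.05,0,0,0,-1],[0.1,-0.53,0.05,0,0,0,-1],[0.1,-0.53,0.05,0,0,0,-1]]

```text
time: 2.8
tool_pos: [0.5233, 0.2992, 0.2254]
tcp_rot: [3.114, 0.411, -0.002]
wrist_force: [0.1, -1.0, -0.7]
width: 0.997
grip_force: 0.0
```

```bash
python3 snap.py loose; python3 -c "
from h import *
print(bot.read_state())
m=np.vstack([cv2.resize(cv2.imread(f'pics/w_{n}.png')[75:325],(512,200)) for n in ['red','tray','loose']]); cv2.imwrite('pics/m.png',m)"
```

```text
{'time': 2.85, 'q': array([ 4.75911771e-01,  1.49592984e-01,  1.79841297e+00, -1.05516719e-03,
        1.19504206e+00,  1.78555988e+00]), 'joint_vel': array([-0.03336817, -0.0191394 ,  0.01274233, -0.01114033,  0.0066982 ,
       -0.00457116]), 'joint_torque': array([  1.48881555, -43.79169345, -36.07256413,   0.23064062,
        -0.09344677,   0.08185609]), 'tool_pos': array([0.52358677, 0.29752659, 0.22553366]), 'tcp_rot': array([ 3.11336551e+00,  4.09465478e-01, -1.62860055e-03]), 'wrist_force': array([-0.3336783 ,  0.07054305,  0.5296636 ]), 'torque': array([0.04755204, 0.05268116, 0.00794056]), 'grip_force': 0.0, 'width': 0.9961411548652118}
```

View pics/m.png

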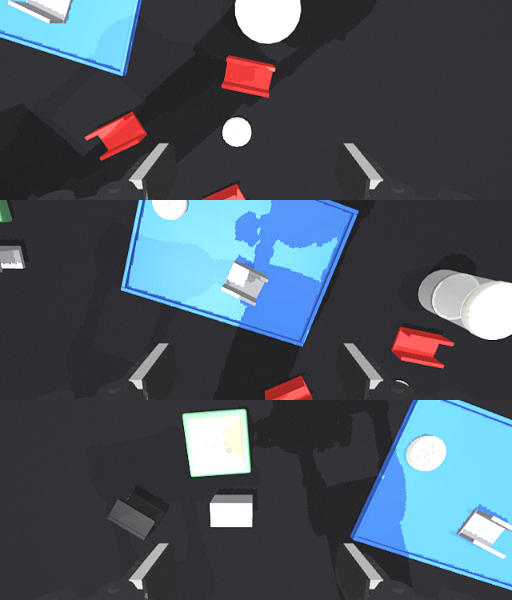

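Wrist views: red at about (310,170) below the white cap and above the bench dish. The tray silver is at (306,180) and the loose silver at (290,215) below the glass block. I'll enlarge these for corners.

Run:
```python
from h import *
o={'red':(276,136),'tray':(273,146),'loose':(256,182)}
m=np.hstack([cv2.resize(cv2.imread(f'pics/w_{n}.png')[y:y+66,x:x+66],(266,266),interpolation=cv2.INTER_CUBIC) for n,(x,y) in o.items()])
cv2.imwrite('pics/crop2.png',m)
```

```text
(no output)
```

View pics/crop2.png

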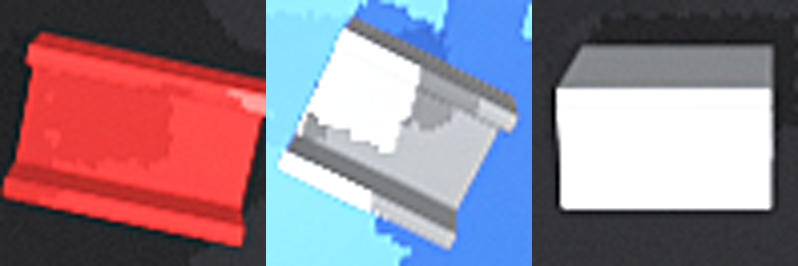

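```bash
cat > fit.py <<'E'
from h import *
import pickle
from scipy.optimize import minimize
def boxes(L):
    b=[(-L/2,L/2,-.02,.02,-.015,-.01),(-L/2,L/2,-.02,-.015,-.015,.015),(-L/2,L/2,.015,.02,-.015,.015)]
    return [np.array([[x,y,z] for x in q[:2] for y in q[2:4] for z in q[4:]]) for q in b]
def render(c,L,Rm,p,S=4,o=(0,0),n=100):
    m=np.zeros((n*S,n*S),np.uint8)
    for b in boxes(L):
        q=(proj(c,b@Rm.T+p)-o+.5)*S-.5
        cv2.fillConvexPoly(m,cv2.convexHull(np.round(q*16).astype(np.int32)),1,shift=4)
    return m
def fit(c,im,seg,L,Rf,x0,z,o,n=100):
    M=cv2.resize(seg(im[o[1]:o[1]+n,o[0]:o[0]+n].astype(int)).astype(np.float32),(n*4,n*4),interpolation=cv2.INTER_LINEAR)>.5
    def cost(v):
        r=render(c,L,Rf(v[2]*.02),np.array([v[0],v[1],z]),o=np.array(o),n=n)>0
        return (r^M).sum()/M.sum()
    best=min((minimize(cost,[x0[0],x0[1],x0[2]/.02+d],method='Nelder-Mead',options=dict(initial_simplex=np.array([[x0[0],x0[1],x0[2]/.02+d]]*4)+np.vstack([np.zeros(3),np.diag([.006,.006,5])]))) for d in(-3,3)),key=lambda r:r.fun)
    v=best.x.copy(); v[2]*=.02; return v,best.fun
# yaw: length dir = (-sin,cos)
def Rup(a):  # open up
    l=np.array([-np.sin(a),np.cos(a),0]);z=np.array([0,0,1.]);return np.c_[l,np.cross(z,l),z]
def Rside(a): # open toward -x'
    l=np.array([-np.sin(a),np.cos(a),0]);z=-np.array([np.cos(a),np.sin(a),0]);return np.c_[l,np.cross(z,l),z]
sr=lambda i:(i[...,2]>90)&(i[...,1]<110)
sb=lambda i:(i.max(2)-i.min(2)<60)
sl=lambda i:(i.min(2)>85)
E
python3 - <<'E'
from fit import *
for n,seg,L,Rf,x0,z,o,k in [('red',sr,.064,Rup,(.513,-.283,.05),.015,(260,125),95),('tray',sb,.05,Rup,(.538,-.01,-.17),.019,(262,138),80),('loose',sl,.05,Rside,(.484,.318,.26),.02,(252,190),65)]:
    im=cv2.imread(f'pics/w_{n}.png'); print(n,*fit(pickle.load(open(n+'.pkl','rb')),im,seg,L,Rf,x0,z,o,k))
W=pickle.load(open('red.pkl','rb'))
f=lambda x,y:((x+.5)*66/266-.5,(y+.5)*66/266-.5)
W=pickle.load(open('loose.pkl','rb'))
for p in [(26,88),(240,86),(240,210),(30,210)]: u=f(*p); print(atz(W,(u[0]+256,u[1]+182),.04).round(4))
W=pickle.load(open('tray.pkl','rb'))
E
```

```text
red [ 0.51273723 -0.27847421  0.05615103] 0.037641185962081485
tray [ 0.5392231  -0.00694225 -0.20966873] 0.04203249901716682
loose [0.48471449 0.32108432 0.26095092] 0.00727030471556019
[0.4926 0.3485 0.04  ]
[0.506  0.3007 0.04  ]
[0.4763 0.2928 0.04  ]
[0.4633 0.3411 0.04  ]
```

```bash
cat > mv.py <<'E'
from h import *
def rot(yaw,tilt):  # tool x heading yaw, tilted forward by tilt (deg)
    x=np.array([np.cos(yaw),np.sin(yaw),0]);y=np.array([np.sin(yaw),-np.cos(yaw),0])
    return np.c_[x,y,[0,0,-1.]]@R.from_euler('y',tilt,degrees=True).as_matrix()
class P:  # chained poses, starting from the measured one
    def __init__(s,pos=None,M=None):
        st=bot.read_state(); s.p=st['tool_pos'] if pos is None else np.array(pos); s.M=R.from_rotvec(st['tcp_rot']).as_matrix() if M is None else M
    def to(s,G,yaw,tilt,back=0,name=''):  # G: grasp point; back: retreat along -z tool
        M=rot(yaw,tilt); p=np.array(G)-(.006+back)*M[:,2]
        d=s.M.T@(p-s.p); r=R.from_matrix(s.M.T@M).as_rotvec()
        print(name,'row',(d/.6).round(3).tolist(),(r/np.pi).round(3).tolist(),'n rows',max(np.linalg.norm(d)/.05,np.linalg.norm(r)/.15).round(1)); s.p,s.M=p,M
E
python3 - <<'E'
from mv import *
T=cam('top'); im=cv2.imread('pics/top0.png')
W=__import__('pickle').load(open('loose.pkl','rb'))
for m in [(109,514),(140,488),(165,500),(148,538)]: print('black',atz(W,(m[0]*1.25,75+(m[1]-400)*1.25),.02).round(3))
p=P(); y=.261; x=np.array([np.cos(y),np.sin(y),0]); mid=np.array([.4847,.3211,.02])
G=mid-.010*x+[0,0,.012]
p.to(G,y,50,.08,'pre'); p.to(G,y,50,0,'grasp'); p.to(G+[0,0,.1],y,50,0,'lift')
E
```

```text
black [0.439 0.47  0.02 ]
black [0.482 0.437 0.02 ]
black [0.475 0.405 0.02 ]
black [0.419 0.417 0.02 ]
pre row [-0.179, -0.055, 0.231] [0.0, 0.278, 0.0] n rows 5.8
grasp row [-0.0, 0.0, 0.133] [0.0, 0.0, 0.0] n rows 1.6
lift row [0.128, 0.0, -0.107] [0.0, 0.0, 0.0] n rows 2.0
```

>>> play_rows:
  commands:
    - [[-0.09,-0.028,0.06,0,0.14,0,-0.5],[-0.179,-0.055,0.12,0,0.278,0,-0.5],[-0.179,-0.055,0.231,0,0.278,0,-0.5],[-0.179,-0.055,0.231,0,0.278,0,-0.5],[-0.179,-0.055,0.231,0,0.278,0,-0.5],[-0.179,-0.055,0.231,0,0.278,0,-0.5],[-0.179,-0.055,0.231,0,0.278,0,-0.5],[-0.179,-0.055,0.231,0,0.278,0,-0.5]]

```text
time: 3.65
tool_pos: [0.4378, 0.2438, 0.1626]
tcp_rot: [-2.731, -0.414, -1.134]
wrist_force: [1.1, -0.4, -0.8]
width: 0.749
grip_force: 0.0
```

```bash
python3 snap.py pre
python3 - <<'E'
from mv import *
s=bot.read_state(); print(s['q'].round(3),s['width'])
p=P(); y=.261; x=np.array([np.cos(y),np.sin(y),0]); mid=np.array([.4847,.3211,.02])
G=mid-.010*x+[0,0,.012]
p.to(G,y,50,0,'grasp'); p.to(G+[0,0,.1],y,50,0,'lift')
E
```

```text
[ 0.546 -0.35   2.569 -0.8    0.195  2.55 ] 0.7478641789256429
grasp row [-0.093, -0.093, 0.216] [-0.021, 0.025, 0.003] n rows 3.0
lift row [0.128, 0.0, -0.107] [0.0, 0.0, 0.0] n rows 2.0
```

View pics/w_pre_b.png

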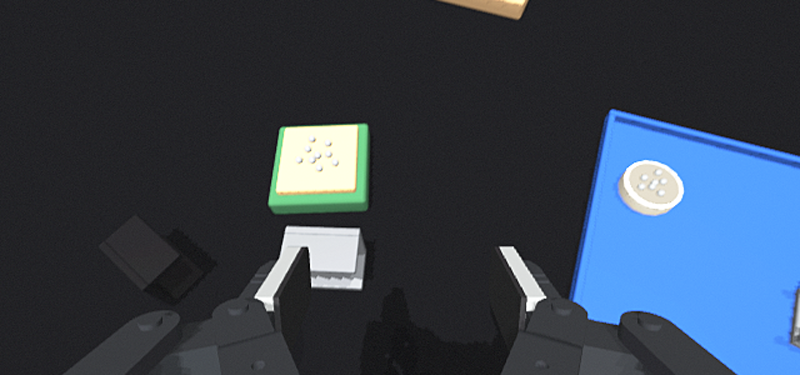

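The 50° tilt ran into the q3 and q6 limits. I'll grasp at 38° instead and come in from above.

Run:
```python
from mv import *
p=P(); y=.261; x=np.array([np.cos(y),np.sin(y),0]); mid=np.array([.4847,.3211,.02])
G=mid-.009*x+[0,0,.012]
p.to(G+[0,0,.06],y,38,0,'pre'); p.to(G,y,38,0,'grasp'); p.to(G+[0,0,.1],y,38,0,'lift')
```

```text
pre row [-0.018, -0.096, 0.147] [-0.02, -0.042, 0.005] n rows 2.1
grasp row [-0.062, 0.0, 0.079] [0.0, 0.0, 0.0] n rows 1.2
lift row [0.103, 0.0, -0.131] [0.0, 0.0, 0.0] n rows 2.0
```

>>> play_rows:
  commands:
    - [[-0.018,-0.096,0.0,-0.02,-0.042,0.005,-0.5],[-0.018,-0.096,0.06,-0.02,-0.042,0.005,-0.5],[-0.018,-0.096,0.147,-0.02,-0.042,0.005,-0.5],[-0.018,-0.096,0.147,-0.02,-0.042,0.005,-0.5],[-0.018,-0.096,0.147,-0.02,-0.042,0.005,-0.5]]

```text
time: 4.2
tool_pos: [0.4776, 0.3063, 0.1077]
tcp_rot: [-2.87, -0.407, -0.909]
wrist_force: [-0.4, 0.1, -0.4]
width: 0.747
grip_force: 0.0
```

Run:
```python
from mv import *
s=bot.read_state(); print(s['q'].round(3),s['width'],s['tool_pos'])
p=P(); y=.261; x=np.array([np.cos(y),np.sin(y),0]); mid=np.array([.4847,.3211,.02])
G=mid-.009*x+[0,0,.012]
p.to(G,y,38,0,'grasp'); p.to(G+[0,0,.1],y,38,0,'lift')
```

```text
[ 0.629 -0.037  2.371 -0.708  0.28   2.551] 0.7474222963599882 [0.47762439 0.30629775 0.10774138]
grasp row [-0.071, -0.019, 0.095] [-0.009, 0.015, 0.003] n rows 1.4
lift row [0.103, 0.0, -0.131] [0.0, 0.0, 0.0] n rows 2.0
```

q6 is on its limit, so I'll take the equivalent half-turned grasp. That also keeps the camera on the upper side at release.

>>> play_rows:
  commands:
    - [[0,0,-0.03,0,0,-0.38,-0.5],[0,0,-0.03,0,0,-0.38,-0.5],[0,0,-0.03,0,0,-0.38,-0.5],[0,0,-0.03,0,0,-0.38,-0.5],[0,0,-0.03,0,0,-0.38,-0.5],[0,0,-0.03,0,0,-0.38,-0.5],[0,0,-0.03,0,0,-0.38,-0.5],[0,0,-0.03,0,0,-0.38,-0.5]]

```text
time: 5.0
tool_pos: [0.4669, 0.3034, 0.1252]
tcp_rot: [2.046, 1.871, 0.81]
wrist_force: [-0.6, 0.0, 0.4]
width: 0.753
grip_force: 0.0
```

>>> play_rows:
  commands:
    - [[0,0,0,0,0,-0.38,-0.5],[0,0,0,0,0,-0.38,-0.5],[0,0,0,0,0,-0.38,-0.5],[0,0,0,0,0,-0.38,-0.5],[0,0,0,0,0,-0.38,-0.5],[0,0,0,0,0,-0.38,-0.5],[0,0,0,0,0,-0.38,-0.5],[0,0,0,0,0,-0.38,-0.5]]

```text
time: 5.8
tool_pos: [0.4669, 0.3034, 0.1252]
tcp_rot: [0.596, 2.509, 0.431]
wrist_force: [0.7, -0.7, 0.8]
width: 0.751
grip_force: 0.0
```

Run:
```python
from mv import *
s=bot.read_state(); print(s['q'].round(3),s['width'],s['tool_pos'])
p=P(); y=.261; x=np.array([np.cos(y),np.sin(y),0]); mid=np.array([.4847,.3211,.02]); y+=np.pi
G=mid-.009*x+[0,0,.012]
p.to(G+[0,0,.06],y,-38,0,'pre');p.to(G,y,-38,0,'grasp'); p.to(G+[0,0,.1],y,-38,0,'lift')
```

```text
[ 0.639 -0.093  2.382 -0.638  0.315  0.091] 0.7510851838722019 [0.46686723 0.30338615 0.12519271]
pre row [0.024, 0.004, 0.048] [0.005, -0.017, -0.235] n rows 4.9
grasp row [0.062, 0.0, 0.079] [0.0, 0.0, 0.0] n rows 1.2
lift row [-0.103, 0.0, -0.131] [0.0, 0.0, 0.0] n rows 2.0
```

>>> play_rows:
  commands:
    - [[0.024,0.004,0.048,0.005,-0.017,-0.235,-0.5],[0.024,0.004,0.048,0.005,-0.017,-0.235,-0.5],[0.024,0.004,0.048,0.005,-0.017,-0.235,-0.5],[0.024,0.004,0.048,0.005,-0.017,-0.235,-0.5],[0.024,0.004,0.048,0.005,-0.017,-0.235,-0.5],[0.024,0.004,0.048,0.005,-0.017,-0.235,-0.5]]

```text
time: 6.4
tool_pos: [0.4725, 0.3179, 0.0967]
tcp_rot: [-0.317, 2.462, 0.111]
wrist_force: [-0.3, -1.0, 0.0]
width: 0.748
grip_force: 0.0
```

Run:
```python
from mv import *
s=bot.read_state(); print(s['q'].round(3),s['width'],s['tool_pos'])
p=P(); y=.261; x=np.array([np.cos(y),np.sin(y),0]); mid=np.array([.4847,.3211,.02]); y+=np.pi
G=mid-.009*x+[0,0,.012]
p.to(G,y,-38,0,'grasp'); p.to(G+[0,0,.1],y,-38,0,'lift')
```

```text
[ 6.970e-01 -2.000e-03  2.387e+00 -1.092e+00  2.990e-01 -1.410e-01] 0.747555985312311 [0.47248523 0.31794185 0.09667897]
grasp row [0.062, -0.0, 0.079] [-0.001, -0.0, -0.001] n rows 1.2
lift row [-0.103, 0.0, -0.131] [0.0, 0.0, 0.0] n rows 2.0
```

>>> play_rows:
  commands:
    - [[0.031,0,0.04,0,0,0,-0.5],[0.062,0,0.079,0,0,0,-0.5],[0.062,0,0.079,0,0,0,-0.5],[0.062,0,0.079,0,0,0,-0.5]]

```text
time: 6.8
tool_pos: [0.4737, 0.3209, 0.0527]
tcp_rot: [-0.317, 2.489, 0.105]
wrist_force: [-0.6, 0.1, 0.1]
width: 0.751
grip_force: 0.0
```

```bash
python3 snap.py g1
python3 - <<'E'
from mv import *
s=bot.read_state(); print(s['q'].round(3),s['width'],s['tool_pos'])
p=P(); y=.261; x=np.array([np.cos(y),np.sin(y),0]); mid=np.array([.4847,.3211,.02]); y+=np.pi
G=mid-.009*x+[0,0,.012]
p.to(G,y,-38,0,'grasp'); p.to(G+[0,0,.1],y,-38,0,'lift')
E
```

```text
[ 0.695  0.099  2.383 -1.309  0.265  0.092] 0.7535092232982757 [0.47396463 0.32130218 0.05318346]
grasp row [0.019, -0.005, 0.02] [-0.001, -0.009, -0.002] n rows 0.3
lift row [-0.103, 0.0, -0.131] [0.0, 0.0, 0.0] n rows 2.0
```

Run:
```python
from mv import *
p=P(); y=.261; x=np.array([np.cos(y),np.sin(y),0]); mid=np.array([.4847,.3211,.02]); y+=np.pi
G=mid-.009*x+[0,0,.012]
p.to(G,y,-28,0,'grasp')
```

```text
grasp row [0.018, -0.005, 0.02] [-0.001, 0.047, -0.002] n rows 1.0
```

>>> play_rows:
  commands:
    - [[0.0,-0.005,-0.01,0,0.047,-0.002,-0.5],[0.018,-0.005,0.02,0,0.047,-0.002,-0.5],[0.018,-0.005,0.02,0,0.047,-0.002,-0.5],[0.018,-0.005,0.02,0,0.047,-0.002,-0.5]]

```text
time: 7.25
tool_pos: [0.4742, 0.3189, 0.0378]
tcp_rot: [-0.342, 2.633, 0.084]
wrist_force: [0.0, 0.2, -0.8]
width: 0.752
grip_force: 0.0
```

```bash
python3 snap.py g1
python3 - <<'E'
from mv import *
s=bot.read_state(); print(s['q'].round(3),s['width'],s['tool_pos'])
p=P(); y=.261; x=np.array([np.cos(y),np.sin(y),0]); mid=np.array([.4847,.3211,.02]); y+=np.pi
G=mid-.009*x+[0,0,.012]
p.to(G,y,-28,0,'grasp')
E
```

```text
[ 0.651  0.136  2.313 -0.669  0.297 -0.574] 0.7466662010220565 [0.47397568 0.31848763 0.03754878]
grasp row [0.001, -0.0, -0.0] [-0.001, 0.0, -0.0] n rows 0.0
```

View pics/w_g1_b.png

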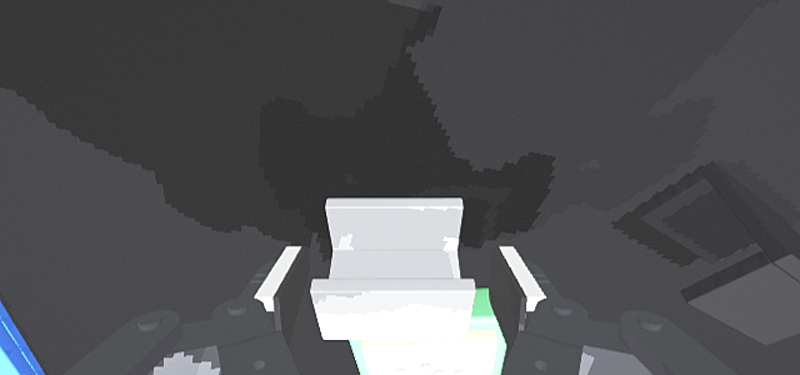

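The jaws straddle the top flange symmetrically: pads at about (280,275) and (520,275), channel at 312–475. Close and lift.

>>> play_rows:
  commands:
    - [[0,0,0,0,0,0,0.5],[0,0,0,0,0,0,0.5],[0,0,0,0,0,0,0.5],[0,0,0,0,0,0,0.5],[0,0,0,0,0,0,0.5],[-0.047,0,-0.088,0,0,0,0.5],[-0.094,0,-0.177,0,0,0,0.5],[-0.094,0,-0.177,0,0,0,0.5]]
  force: 45

```text
time: 8.1
tool_pos: [0.4746, 0.3203, 0.1616]
tcp_rot: [-0.346, 2.628, 0.086]
wrist_force: [0.8, 0.5, -0.3]
width: 0.571
grip_force: 46.9
```

```bash
python3 snap.py l1
python3 - <<'E'
from mv import *
s=bot.read_state(); print(s['q'].round(3),s['width'],s['tool_pos'],s['grip_force'])
# target: silver centre beside tray one on its +x' side
y=-.21; x=np.array([np.cos(y),np.sin(y),0]); mid=np.array([.5392,-.0069,.019])+.0425*x; print('goal',mid)
# offset in part after rotation: dx1=+.012,dz1=+.009
G=mid+.012*x+[0,0,.009]
p=P(); 
p.to(G+[0,0,.09],y+np.pi,20,0,'mid'); p.to(G+[0,0,.06],y+np.pi,62,0,'over'); p.to(G+[0,0,.003],y+np.pi,62,0,'place')
E
```

```text
[ 0.653 -0.079  2.236 -0.357  0.547 -0.915] 0.5682532250711022 [0.4758863  0.32116573 0.16432921] 46.85629963874817
goal [ 0.58076631 -0.01575955  0.019     ]
mid row [-0.007, -0.598, 0.081] [0.012, 0.264, 0.154] n rows 7.2
over row [-0.024, 0.0, 0.05] [0.0, 0.233, 0.0] n rows 4.9
place row [-0.084, 0.0, 0.045] [0.0, 0.0, 0.0] n rows 1.1
```

>>> play_rows:
  commands:
    - [[-0.007,-0.598,0.081,0.012,0.264,0.154,0.5],[-0.007,-0.598,0.081,0.012,0.264,0.154,0.5],[-0.007,-0.598,0.081,0.012,0.264,0.154,0.5],[-0.007,-0.598,0.081,0.012,0.264,0.154,0.5],[-0.007,-0.598,0.081,0.012,0.264,0.154,0.5],[-0.007,-0.598,0.081,0.012,0.264,0.154,0.5],[-0.007,-0.598,0.081,0.012,0.264,0.154,0.5],[-0.007,-0.598,0.081,0.012,0.264,0.154,0.5]]

```text
time: 8.95
tool_pos: [0.5919, -0.0272, 0.1132]
tcp_rot: [-0.303, -2.767, -0.033]
wrist_force: [0.2, 0.4, -0.6]
width: 0.569
grip_force: 46.8
```

>>> play_rows:
  commands:
    - [[-0.024,0,0.05,0,0.233,0,0.5],[-0.024,0,0.05,0,0.233,0,0.5],[-0.024,0,0.05,0,0.233,0,0.5],[-0.024,0,0.05,0,0.233,0,0.5],[-0.024,0,0.05,0,0.233,0,0.5],[-0.024,0,0.05,0,0.233,0,0.5]]

```text
time: 9.55
tool_pos: [0.591, -0.022, 0.0759]
tcp_rot: [-0.222, -2.032, -0.117]
wrist_force: [-1.5, 0.3, -1.1]
width: 0.567
grip_force: 46.8
```

```bash
python3 snap.py o1
python3 - <<'E'
from mv import *
s=bot.read_state(); print(s['q'].round(3),s['width'],s['tool_pos'],s['grip_force'])
for n in ['scene']: cv2.imwrite('pics/s1.png',cv2.resize(bot.read_camera(n)[120:320,180:480],(600,400),interpolation=cv2.INTER_CUBIC))
a=cv2.resize(cv2.imread('pics/w_o1.png'),(600,375)); cv2.imwrite('pics/v1.png',np.vstack([cv2.resize(cv2.imread('pics/s1.png'),(450,300)),cv2.resize(a,(450,281))]))
y=-.21; x=np.array([np.cos(y),np.sin(y),0]); mid=np.array([.5392,-.0069,.019])+.0425*x
G=mid+.012*x+[0,0,.009]
p=P(); p.to(G+[0,0,.06],y+np.pi,62,0,'over'); p.to(G+[0,0,.003],y+np.pi,62,0,'place')
E
```

```text
[-0.119  0.94   1.244  0.083  2.048 -1.48 ] 0.5703359016047032 [ 0.59176518 -0.02188715  0.0784063 ] 46.81285858154297
over row [0.011, 0.006, -0.014] [-0.002, -0.002, -0.003] n rows 0.2
place row [-0.084, 0.0, 0.045] [0.0, 0.0, 0.0] n rows 1.1
```

View pics/v1.png

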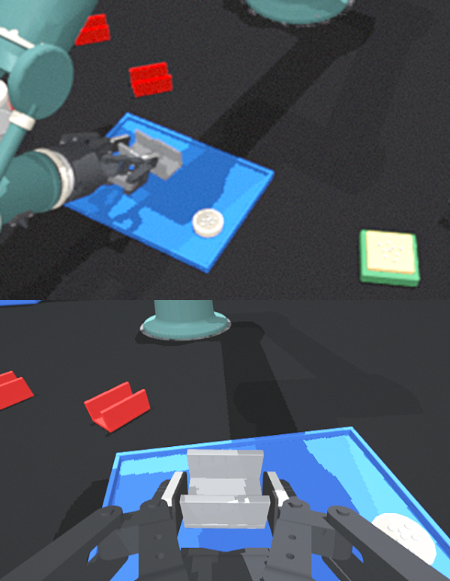

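>>> play_rows:
  commands:
    - [[0.011,0.006,-0.014,0,0,0,0.5],[0.011,0.006,-0.014,0,0,0,0.5],[0.011,0.006,-0.014,0,0,0,0.5]]

```text
time: 9.95
tool_pos: [0.6001, -0.0194, 0.0964]
tcp_rot: [-0.222, -2.051, -0.12]
wrist_force: [0.1, 0.5, 0.3]
width: 0.571
grip_force: 46.8
```

Run:
```python
from mv import *
y=-.21; x=np.array([np.cos(y),np.sin(y),0]); mid=np.array([.5392,-.0069,.019])+.0425*x
G=mid+.012*x+[0,0,.009]
p=P(); p.to(G+[0,0,.06],y+np.pi,62,0,'over'); p.to(G+[0,0,.003],y+np.pi,62,0,'place')
# where is held silver per wrist camera: silhouette of far/near flange: compare predicted projection
from fit import *
im=bot.read_camera('wrist'); c=cam('wrist'); st=bot.read_state(); M=R.from_rotvec(st['tcp_rot']).as_matrix(); g=st['tool_pos']+.006*M[:,2]
held=g-.012*x-[0,0,.009]; print('held',held)
B=np.array([[sx*.025,sy,.015] for sx in(-1,1) for sy in(-.02,-.015,.015,.02)])
print('pred px',proj(c,B@Rup(y).T+held).round(0).tolist())
print('tray px',proj(c,B@Rup(y).T+[.5392,-.0069,.019]).round(0).tolist())
cv2.imwrite('pics/w_o2.png',im)
```

```text
over row [-0.006, -0.001, 0.008] [-0.001, 0.0, -0.003] n rows 0.1
place row [-0.084, 0.0, 0.045] [0.0, 0.0, 0.0] n rows 1.1
held [ 0.58280047 -0.01589106  0.08391789]
pred px [[247.0, 287.0], [249.0, 275.0], [259.0, 219.0], [260.0, 211.0], [379.0, 286.0], [377.0, 275.0], [369.0, 219.0], [368.0, 211.0]]
tray px [[275.0, 281.0], [276.0, 274.0], [280.0, 237.0], [280.0, 231.0], [357.0, 280.0], [356.0, 273.0], [353.0, 236.0], [352.0, 231.0]]
```

>>> play_rows:
  commands:
    - [[-0.03,0,0.018,0,0,0,0.5],[-0.06,0,0.036,0,0,0,0.5],[-0.09,-0.001,0.053,0,0,0,0.5],[-0.09,-0.001,0.053,0,0,0,0.5],[-0.09,-0.001,0.053,0,0,0,0.5]]

```text
time: 10.5
tool_pos: [0.5943, -0.0201, 0.0278]
tcp_rot: [-0.222, -2.04, -0.121]
wrist_force: [0.8, -0.0, -0.8]
width: 0.573
grip_force: 55.5
```

Run:
```python
from mv import *
y=-.21; x=np.array([np.cos(y),np.sin(y),0]); mid=np.array([.5392,-.0069,.019])+.0425*x
G=mid+.012*x+[0,0,.009]
p=P(); p.to(G+[0,0,.003],y+np.pi,62,0,'place'); print(bot.read_state()['wrist_force'],bot.read_state()['tool_pos'])
```

```text
place row [0.006, 0.002, -0.009] [-0.001, -0.003, -0.003] n rows 0.1
[ 0.7524582  -0.04948969 -0.75739997] [ 0.59428233 -0.02008036  0.02782254]
```

>>> play_rows:
  commands:
    - [[0.004,0,-0.003,0,0,0,-0.4],[0.004,0,-0.003,0,0,0,-0.4],[0.004,0,-0.003,0,0,0,-0.4],[0.01,0,-0.05,0,0,0,-0.4],[0.02,0,-0.13,0,0,0,-0.4],[0.1,0,-0.18,0,0,0,-0.4],[0.18,0,-0.22,0,0,0,-0.4],[0.25,0,-0.25,0,0,0,-0.4]]

```text
time: 11.3
tool_pos: [0.6584, -0.0316, 0.2283]
tcp_rot: [-0.222, -2.044, -0.121]
wrist_force: [-0.2, 0.2, -0.3]
width: 0.7
grip_force: 0.0
```

Run:
```python
from mv import *
s=bot.read_state(); print(s['q'].round(3),s['width'],s['tool_pos'])
y=-.21
p=P(); p.to([.54,-.01,.22],y+np.pi,0,0,'look')
```

```text
[-0.122  0.918  0.982  0.101  2.325 -1.452] 0.7004825589164315 [ 0.65836089 -0.03163387  0.22831969]
look row [0.09, -0.006, 0.179] [-0.003, -0.346, -0.002] n rows 7.3
```

>>> play_rows:
  commands:
    - [[0.09,-0.006,0.179,0,-0.346,0,-0.4],[0.09,-0.006,0.179,0,-0.346,0,-0.4],[0.09,-0.006,0.179,0,-0.346,0,-0.4],[0.09,-0.006,0.179,0,-0.346,0,-0.4],[0.09,-0.006,0.179,0,-0.346,0,-0.4],[0.09,-0.006,0.179,0,-0.346,0,-0.4],[0.09,-0.006,0.179,0,-0.346,0,-0.4],[0.09,-0.006,0.179,0,-0.346,0,-0.4]]

```text
time: 12.1
tool_pos: [0.5382, -0.0095, 0.2268]
tcp_rot: [0.328, 3.12, -0.015]
wrist_force: [-0.5, 0.3, -0.5]
width: 0.702
grip_force: 0.0
```

```bash
python3 snap.py p1
python3 - <<'E'
from mv import *
from fit import *
c=pickle.load(open('p1.pkl','rb')); im=cv2.imread('pics/w_p1.png')
print(bot.read_state()['tool_pos'])
q=proj(c,[[.539,-.007,.034],[.581,-.016,.034]]); print(q)
u=np.round(q.mean(0)).astype(int)-[60,50]
cv2.imwrite('pics/p1c.png',cv2.resize(im[u[1]:u[1]+100,u[0]:u[0]+120],(600,500),interpolation=cv2.INTER_CUBIC)); print(u)
E
```

```text
[ 0.53759443 -0.00941047  0.22661766]
[[321.34560466 180.39527933]
 [321.18453884 223.45109644]]
[261 152]
```

View pics/p1c.png

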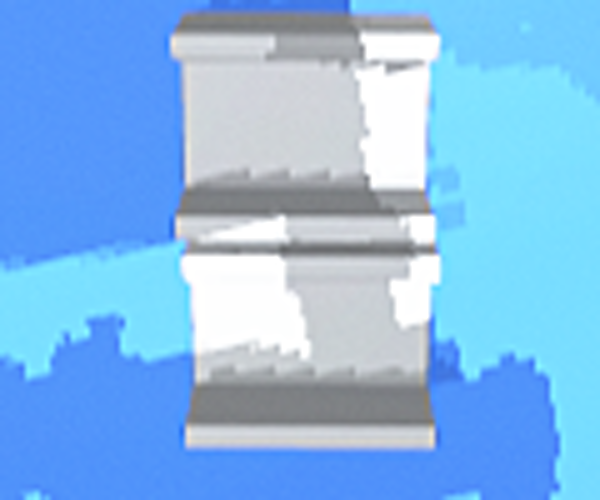

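The pair shows open side up and parallel. Tray flange tops run from row 33 to 241 in the crop, placed ones from 253 to 447, a gap of about 2–3 mm, with ends aligned. Next I'll locate the pair and plan the red.

Run:
```python
from mv import *
from fit import *
c=pickle.load(open('p1.pkl','rb'))
f=lambda x,y:((x+.5)/5-.5+261,(y+.5)/5-.5+152)
for n,q in dict(T=[(172,33),(440,33),(436,241),(177,241)],Lo=[(182,253),(440,253),(435,447),(185,447)]).items():
    P4=np.array([atz(c,f(*k),.034) for k in q]); print(n,P4.round(4).tolist(),'mean',P4.mean(0).round(4), 'yaw',np.arctan2(-(P4[0]-P4[1])[0],(P4[0]-P4[1])[1])%np.pi, np.linalg.norm(P4[1]-P4[2]))
pm=np.array([.5127,-.2785,.015]); y=.056; x=np.array([np.cos(y),np.sin(y),0])
print(bot.read_state()['q'].round(3))
```

```text
T [[0.5135, -0.0265, 0.034], [0.5237, 0.0219, 0.034], [0.5627, 0.0138, 0.034], [0.5526, -0.0346, 0.034]] mean [ 0.5381 -0.0063  0.034 ] yaw 2.9340205715594068 0.0398858993776521
Lo [[0.5551, -0.0342, 0.034], [0.5652, 0.0141, 0.034], [0.6044, 0.0058, 0.034], [0.5943, -0.0427, 0.034]] mean [ 0.5798 -0.0142  0.034 ] yaw 2.9351819123295853 0.040017801994205376
[-0.058  0.024  1.933 -0.01   1.182 -1.415]
```

Run:
```python
from mv import *
T=cam('top'); print('jar',atz(T,(540*.8,197*.8),.099))
p=P(); y=.056; x=np.array([np.cos(y),np.sin(y),0]); mid=np.array([.5127,-.2785,.015])
G=mid-.012*x+[0,0,.009]
p.to(G+[0,0,.15],y+np.pi,-22,0,'over'); p.to(G,y+np.pi,-22,0,'grasp')
```

```text
jar [ 0.59564853 -0.28253587  0.099     ]
over row [-0.029, -0.453, 0.083] [-0.019, -0.12, -0.083] n rows 5.5
grasp row [0.094, 0.0, 0.232] [0.0, 0.0, 0.0] n rows 3.0
```

>>> play_rows:
  commands:
    - [[-0.029,-0.453,0.083,-0.019,-0.12,-0.083,-0.8],[-0.029,-0.453,0.083,-0.019,-0.12,-0.083,-0.8],[-0.029,-0.453,0.083,-0.019,-0.12,-0.083,-0.8],[-0.029,-0.453,0.083,-0.019,-0.12,-0.083,-0.8],[-0.029,-0.453,0.083,-0.019,-0.12,-0.083,-0.8],[-0.029,-0.453,0.083,-0.019,-0.12,-0.083,-0.8],[-0.029,-0.453,0.083,-0.019,-0.12,-0.083,-0.8],[-0.029,-0.453,0.083,-0.019,-0.12,-0.083,-0.8]]

```text
time: 12.95
tool_pos: [0.4995, -0.2816, 0.1777]
tcp_rot: [-0.072, 2.764, 0.016]
wrist_force: [-0.8, -0.0, 0.2]
width: 0.903
grip_force: 0.0
```

```bash
python3 snap.py r2
python3 - <<'E'
from mv import *
from fit import *
s=bot.read_state(); print(s['q'].round(3),s['width'],s['tool_pos'])
c=pickle.load(open('r2.pkl','rb')); im=cv2.imread('pics/w_r2.png'); q=proj(c,[.5127,-.2785,.015])[0]; print(q)
o=tuple(np.round(q).astype(int)-62)
v,e=fit(c,im,sr,.064,Rup,(.5127,-.2785,.056),.015,o,125); print(v,e)
y=v[2]; x=np.array([np.cos(y),np.sin(y),0]); mid=np.array([v[0],v[1],.015])
p=P(); G=mid-.012*x+[0,0,.009]
p.to(G,y+np.pi,-22,0,'grasp')
E
```

```text
[-0.698 -0.023  2.121  0.36   0.797 -2.544] 0.8995520134541423 [ 0.49987207 -0.28018419  0.17775652]
[319.2482683  132.76279698]
[ 0.51200405 -0.27776761  0.05058455] 0.012712073387255869
grasp row [0.094, 0.003, 0.228] [0.001, -0.002, 0.001] n rows 3.0
```

Run:
```python
from mv import *
y=.0506; x=np.array([np.cos(y),np.sin(y),0]); mid=np.array([.5122,-.278,.015])
p=P(); G=mid-.012*x+[0,0,.0085]
p.to(G,y+np.pi,-12,0,'grasp')
```

```text
grasp row [0.092, 0.002, 0.229] [0.001, 0.053, 0.001] n rows 3.0
```

>>> play_rows:
  commands:
    - [[0.02,0.002,0.05,0,0.053,0,-0.8],[0.055,0.002,0.13,0,0.053,0,-0.8],[0.08,0.002,0.2,0,0.053,0,-0.8],[0.092,0.002,0.229,0,0.053,0,-0.8],[0.092,0.002,0.229,0,0.053,0,-0.8]]

```text
time: 13.5
tool_pos: [0.4971, -0.2744, 0.0259]
tcp_rot: [-0.085, 2.936, 0.018]
wrist_force: [-0.1, 1.2, 0.7]
width: 0.898
grip_force: 0.0
```

Run:
```python
from mv import *
s=bot.read_state(); print(s['q'].round(3),s['wrist_force'].round(1),s['tool_pos'])
y=.0506; x=np.array([np.cos(y),np.sin(y),0]); mid=np.array([.5122,-.278,.015])
p=P(); G=mid-.012*x+[0,0,.0085]
p.to(G,y+np.pi,-12,0,'grasp'); p.to(G+[0,0,.13],y+np.pi,-12,0,'lift')
```

```text
[-0.624  0.238  2.133  0.228  0.627 -2.428] [-0.1  1.2  0.7] [ 0.49705366 -0.27441433  0.0259174 ]
grasp row [-0.004, -0.007, -0.005] [0.002, -0.002, 0.002] n rows 0.1
lift row [-0.045, 0.0, -0.212] [0.0, 0.0, 0.0] n rows 2.6
```

>>> play_rows:
  commands:
    - [[-0.002,-0.004,-0.003,0,0,0,0],[-0.002,-0.004,-0.003,0,0,0,0.3],[-0.002,-0.004,-0.003,0,0,0,0.3],[-0.002,-0.004,-0.003,0,0,0,0.3],[-0.002,-0.004,-0.003,0,0,0,0.3],[-0.015,-0.004,-0.05,0,0,0,0.3],[-0.03,-0.004,-0.13,0,0,0,0.3],[-0.045,-0.004,-0.22,0,0,0,0.3]]
  force: 50

```text
time: 14.3
tool_pos: [0.4972, -0.2805, 0.16]
tcp_rot: [-0.081, 2.932, 0.012]
wrist_force: [0.6, -0.9, -1.4]
width: 0.726
grip_force: 54.8
```

```bash
python3 snap.py r3
python3 - <<'E'
from mv import *
s=bot.read_state(); print(s['q'].round(3),s['grip_force'],s['width']*85,s['tool_pos'])
y=-.71; x=np.array([np.cos(y),np.sin(y),0]); mid=np.array([.5,-.43,.02])
G=mid+.0085*x+[0,0,.012]   # offset after rotation (approx., for 90)
p=P(); p.to(G+[0,0,.13],y+np.pi,30,0,'mid'); p.to(G+[0,0,.06],y+np.pi,70,0,'over')
E
```

```text
[-0.633  0.045  2.035  0.172  0.891 -2.356] 54.911903967149556 61.44920024140908 [ 0.50229504 -0.28420556  0.17115203]
mid row [0.005, -0.256, 0.008] [-0.04, 0.226, 0.246] n rows 7.0
over row [-0.065, -0.0, 0.103] [0.0, 0.222, -0.0] n rows 4.7
```

>>> play_rows:
  commands:
    - [[0.005,-0.256,0.008,-0.04,0.226,0.246,0.3],[0.005,-0.256,0.008,-0.04,0.226,0.246,0.3],[0.005,-0.256,0.008,-0.04,0.226,0.246,0.3],[0.005,-0.256,0.008,-0.04,0.226,0.246,0.3],[0.005,-0.256,0.008,-0.04,0.226,0.246,0.3],[0.005,-0.256,0.008,-0.04,0.226,0.246,0.3],[0.005,-0.256,0.008,-0.04,0.226,0.246,0.3],[0.005,-0.256,0.008,-0.04,0.226,0.246,0.3]]

```text
time: 15.15
tool_pos: [0.5051, -0.4353, 0.1506]
tcp_rot: [-0.914, -2.458, -0.252]
wrist_force: [0.1, -0.0, -1.7]
width: 0.723
grip_force: 54.9
```

>>> play_rows:
  commands:
    - [[-0.065,0,0.103,0,0.222,0,0.3],[-0.065,0,0.103,0,0.222,0,0.3],[-0.065,0,0.103,0,0.222,0,0.3],[-0.065,0,0.103,0,0.222,0,0.3],[-0.065,0,0.103,0,0.222,0,0.3],[-0.065,0,0.103,0,0.222,0,0.3],[-0.065,0,0.103,0,0.222,0,0.3],[-0.065,0,0.103,0,0.222,0,0.3]]

```text
time: 15.95
tool_pos: [0.5069, -0.4364, 0.0837]
tcp_rot: [-0.675, -1.821, -0.475]
wrist_force: [0.0, 0.4, 0.3]
width: 0.724
grip_force: 55.0
```

```bash
python3 snap.py r4
cat > silf.py <<'E'
from fit import *
from scipy.optimize import minimize
def fit6(cn,ims,L,R0,p0,o,n,seg=sr,free=(1,1,1,1,1,1)):
    "silhouette fit of full pose, rot perturbation about world axes"
    cs=cn; Ms=[cv2.resize(seg(im[b:b+n,a:a+n].astype(int)).astype(np.float32),(n*4,n*4))>.5 for im,(a,b) in zip(ims,o)]
    sc=np.array([.004,.004,.004,.06,.06,.06])*np.array(free)
    def cost(v):
        w=v*sc; Rm=R.from_rotvec(w[3:]).as_matrix()@R0; p=p0+w[:3]
        return sum(((render(c,L,Rm,p,o=np.array(oo),n=n)>0)^M).sum()/M.sum() for c,M,oo in zip(cs,Ms,o))+1e-4*(v@v)
    x=np.zeros(6)
    for _ in range(3): r=minimize(cost,x,method='Powell',options=dict(xtol=.02,ftol=1e-4)); x=r.x
    w=x*sc; return p0+w[:3],R.from_rotvec(w[3:]).as_matrix()@R0,r.fun
E
python3 - <<'E'
from mv import *
s=bot.read_state(); print(s['q'].round(3),s['grip_force'],s['width']*85,s['tool_pos'])
y=-.71; x=np.array([np.cos(y),np.sin(y),0]); mid=np.array([.5,-.43,.02])
G=mid+.0085*x+[0,0,.012]
p=P(); p.to(G+[0,0,.06],y+np.pi,70,0,'over'); p.to(G,y+np.pi,70,0,'down')
M=R.from_rotvec(s['tcp_rot']).as_matrix(); im=cv2.imread('pics/w_r4.png').astype(int)
m=((im[...,2]>90)&(im[...,1]<110)&(im[...,0]<110)).astype(np.uint8); n,l,st,_=cv2.connectedComponentsWithStats(m); print(st[st[:,4]>60])
E
```

```text
[-0.736  1.164  0.883 -0.034  2.321 -1.602] 55.02969950437546 62.074687170978024 [ 0.50706146 -0.43651706  0.08436298]
over row [0.013, 0.001, -0.013] [-0.0, -0.002, -0.0] n rows 0.2
down row [-0.094, 0.0, 0.034] [0.0, 0.0, 0.0] n rows 1.2
[[     0      0    640    400 235676]
 [   119      0     32     53    470]
 [   206      0     25     42    213]
 [   409      0     44     19    714]
 [   423    111     47     46   1425]
 [   269    128     48     54   1163]
 [   239    223    161    117  15915]]
```

>>> play_rows:
  commands:
    - [[-0.03,0,0.005,0,0,0,0.3],[-0.06,0.001,0.012,0,0,0,0.3],[-0.075,0.001,0.019,0,0,0,0.3],[-0.075,0.001,0.019,0,0,0,0.3],[-0.075,0.001,0.019,0,0,0,0.3]]

```text
time: 16.5
tool_pos: [0.5093, -0.4379, 0.0348]
tcp_rot: [-0.672, -1.812, -0.478]
wrist_force: [-1.2, 0.8, 3.6]
width: 0.724
grip_force: 54.3
```

```bash
python3 snap.py r5
python3 - <<'E'
from mv import *
from silf import *
s=bot.read_state(); print(s['q'].round(3),s['wrist_force'].round(1),s['tool_pos'])
y=-.71; x=np.array([np.cos(y),np.sin(y),0]);l=np.array([-np.sin(y),np.cos(y),0]);t=np.radians(8)
z=x*np.cos(t)+np.array([0,0,np.sin(t)]); R0=np.c_[l,np.cross(z,l),z]
M=R.from_rotvec(s['tcp_rot']).as_matrix(); g=s['tool_pos']+.006*M[:,2]; p0=g-.0085*x-[0,0,.013]
c=pickle.load(open('r5.pkl','rb')); im=cv2.imread('pics/w_r5.png')
p,Rm,e=fit6([c],[im],.064,R0,p0,[(225,200)],190); print('held',p,Rm.round(3).tolist(),e)
lo=min((b@Rm.T+p)[:,2].min() for b in boxes(.064)); print('lowest',lo)
E
```

```text
[-0.736  1.237  0.847 -0.032  2.294 -1.6  ] [-1.2  1.   4.1] [ 0.50935593 -0.43790932  0.03480604]
held [ 0.49638351 -0.42461792  0.01972373] [[0.657, -0.052, 0.752], [0.753, 0.084, -0.652], [-0.03, 0.995, 0.095]] 0.14609401064989794
lowest -0.0025420771070475343
```

Contact felt (about 4 N up). Release and retreat.

>>> play_rows:
  commands:
    - [[0,0,0,0,0,0,-0.3],[0,0,0,0,0,0,-0.85],[0,0,0,0,0,0,-0.85],[0,0,0,0,0,0,-0.85],[0.01,0,-0.05,0,0,0,-0.85],[0.03,0,-0.12,0,0,0,-0.85],[0.1,0,-0.16,0,0,0,-0.85],[0.18,0,-0.19,0,0,0,-0.85]]

```text
time: 17.35
tool_pos: [0.5644, -0.4848, 0.1688]
tcp_rot: [-0.671, -1.81, -0.478]
wrist_force: [0.8, -0.3, 0.7]
width: 0.924
grip_force: 0.0
```

>>> play_rows:
  commands:
    - [[0.08,0,0.1,0,-0.38,0,-0.85],[0.08,0,0.1,0,-0.38,0,-0.85],[0.08,0,0.1,0,-0.38,0,-0.85],[0.08,0,0.1,0,-0.38,0,-0.85],[0.08,0,0.1,0,-0.38,0,-0.85],[0.08,0,0.1,0,-0.38,0,-0.85],[0.08,0,0.1,0,-0.38,0,-0.85],[0.08,0,0.1,0,-0.38,0,-0.85]]

```text
time: 18.15
tool_pos: [0.5102, -0.4382, 0.2007]
tcp_rot: [-1.051, -2.836, -0.064]
wrist_force: [-0.8, 0.5, 0.7]
width: 0.926
grip_force: 0.0
```

```bash
python3 snap.py r6
python3 - <<'E'
from mv import *
from silf import *
s=bot.read_state(); print(s['q'].round(3),s['wrist_force'].round(1),s['tool_pos'],s['tcp_rot'])
c=pickle.load(open('r6.pkl','rb')); im=cv2.imread('pics/w_r6.png')
q=proj(c,[.497,-.427,.02])[0]; print(q)
o=tuple(np.round(q).astype(int)-60)
def Rfwd(a): return Rside(a+np.pi)
print(fit(c,im,sr,.064,Rfwd,(.497,-.427,-.71),.02,o,120))
print('alt lying',fit(c,im,sr,.064,Rup,(.497,-.427,-.71),.015,o,120))
k=im[max(0,o[1]-20):o[1]+140,max(0,o[0]-40):o[0]+160]; cv2.imwrite('pics/r6c.png',cv2.resize(k,None,fx=3,fy=3))
E
```

```text
[-0.744  0.363  1.587 -0.005  1.317 -1.603] [-4.1  4.  -1. ] [ 0.50642312 -0.4346315   0.19961918] [-1.05075697 -2.83499393 -0.06426828]
[316.61418726 190.77530143]
(array([ 0.50082701, -0.42813772, -0.71078687]), np.float64(0.6735711417480926))
alt lying (array([ 0.50329206, -0.42535897, -0.64994421]), np.float64(0.7818565118458037))
```

Run:
```python
from silf import *
c=pickle.load(open('r6.pkl','rb')); im=cv2.imread('pics/w_r6.png').astype(int)
m=((im[...,2]-np.maximum(im[...,1],im[...,0])>50)).astype(np.uint8); n,l,st,ce=cv2.connectedComponentsWithStats(m); print(st[st[:,4]>100],ce[st[:,4]>100])
q=np.round(proj(c,[.497,-.427,.02])[0]).astype(int); 
for v in range(q[1]-50,q[1]+60,6): print(v,' '.join('%3d/%3d'%(im[v,u,2],im[v,u,1]) for u in range(q[0]-65,q[0]+66,10)))
```

```text
[[     0      0    640    400 253020]
 [   281    176     76     42   2980]] [[319.51426765 199.53570074]
 [318.2885906  196.46879195]]
141  58/ 61  57/ 58  58/ 60  59/ 59  56/ 60  57/ 60  57/ 58  55/ 59  53/ 54  34/ 39  41/ 43  37/ 40  37/ 40  36/ 39
147  57/ 60  54/ 57  58/ 62  55/ 55  53/ 55  51/ 53  53/ 57  53/ 53  50/ 54  38/ 38  37/ 40  36/ 38  40/ 42  37/ 38
153  56/ 59  55/ 58  57/ 58  53/ 57  54/ 55  52/ 53  49/ 52  52/ 54  52/ 56  37/ 40  38/ 41  39/ 42  37/ 38  39/ 40
159  58/ 58  56/ 58  56/ 59  58/ 61  51/ 53  50/ 54  50/ 53  50/ 52  53/ 56  37/ 41  37/ 38  40/ 41  38/ 40  39/ 42
165  55/ 58  53/ 58  55/ 59  55/ 59  49/ 54  50/ 52  52/ 55  50/ 54  48/ 51  39/ 39  36/ 38  37/ 39  36/ 40  38/ 40
171  56/ 58  56/ 57  54/ 56  58/ 62  52/ 55  50/ 52  50/ 54  50/ 54  45/ 46  37/ 41  34/ 37  39/ 40  37/ 40  37/ 39
177  58/ 59  57/ 60  56/ 59  56/ 59 134/ 56 132/ 56 156/ 56 164/ 56 155/ 49 138/ 41 103/ 42  37/ 42  37/ 38  35/ 39
183  56/ 58  56/ 58  56/ 57 255/154 255/143 255/144 255/141 255/116 249/ 74 249/ 75 249/ 73  36/ 38  39/ 39  36/ 39
189  53/ 56  57/ 59  53/ 57 255/170 
[... 539 characters left out ...]
/ 44
219  58/ 60  57/ 59  59/ 60  56/ 58  50/ 55  54/ 58  55/ 60  43/ 44  41/ 43  42/ 46  40/ 43  39/ 43  43/ 43  43/ 44
225  55/ 56  58/ 60  57/ 59  56/ 57  57/ 59  55/ 59  54/ 55  43/ 45  42/ 45  42/ 42  43/ 45  45/ 46  43/ 43  43/ 46
231  55/ 59  55/ 57  53/ 56  54/ 57  58/ 59  55/ 58  57/ 59  42/ 44  41/ 44  41/ 44  43/ 45  41/ 44  43/ 45  44/ 44
237  57/ 59  55/ 57  57/ 59  56/ 58  57/ 59  55/ 57  57/ 58  41/ 44  39/ 42  39/ 42  41/ 44  45/ 48  39/ 43  41/ 44
243  54/ 57  55/ 59  59/ 60  59/ 61  47/ 50  57/ 58  57/ 59  43/ 45  39/ 41  42/ 43  45/ 47  40/ 44  41/ 44  42/ 44
249  57/ 59  54/ 57  56/ 57  57/ 60  43/ 47  58/ 59  55/ 57  42/ 43  45/ 47  44/ 45  39/ 41  44/ 48  43/ 46  41/ 44
```

```bash
sed -i 's/^sr=.*/sr=lambda i:(i[...,2]-np.maximum(i[...,1],i[...,0])>45)/' fit.py
python3 - <<'E'
from mv import *
from silf import *
c=pickle.load(open('r6.pkl','rb')); im=cv2.imread('pics/w_r6.png'); o=(257,135)
def Rfwd(a): return Rside(a+np.pi)
v,e=fit(c,im,sr,.064,Rfwd,(.5,-.428,-.71),.02,o,120); print(v,e)
print('alt',fit(c,im,sr,.064,Rside,(.5,-.428,-.71),.02,o,120))
y=(v[2]+np.pi/2)%np.pi-np.pi/2; x=np.array([np.cos(y),np.sin(y),0]); mid=np.array([v[0],v[1],.02]); print('yaw',y)
p=P(); G=mid-.010*x+[0,0,.006]
p.to(G+[0,0,.06],y+np.pi,-32,0,'pre'); p.to(G,y+np.pi,-32,0,'grasp'); p.to(G+[0,0,.13],y+np.pi,-32,0,'lift')
E
```

```text
[ 0.50138414 -0.42861022 -0.68777424] 0.04613778705636743
alt (array([ 0.50127979, -0.428517  , -0.68916174]), np.float64(0.049227557411273486))
yaw -0.6877742419428193
pre row [0.012, 0.002, 0.184] [-0.002, -0.218, -0.007] n rows 4.6
grasp row [0.053, 0.0, 0.085] [0.0, 0.0, 0.0] n rows 1.2
lift row [-0.115, 0.0, -0.184] [0.0, 0.0, 0.0] n rows 2.6
```

>>> play_rows:
  commands:
    - [[0.012,0.002,0.06,0,-0.218,-0.007,-0.8],[0.012,0.002,0.1,0,-0.218,-0.007,-0.8],[0.012,0.002,0.15,0,-0.218,-0.007,-0.8],[0.012,0.002,0.184,0,-0.218,-0.007,-0.8],[0.012,0.002,0.184,0,-0.218,-0.007,-0.8],[0.012,0.002,0.184,0,-0.218,-0.007,-0.8],[0.012,0.002,0.184,0,-0.218,-0.007,-0.8]]

```text
time: 18.9
tool_pos: [0.4938, -0.4226, 0.0901]
tcp_rot: [0.882, 2.464, -0.254]
wrist_force: [0.3, -0.8, 1.0]
width: 0.902
grip_force: 0.0
```

```bash
python3 snap.py r7
python3 - <<'E'
from mv import *
from silf import *
s=bot.read_state(); print(s['q'].round(3),s['tool_pos'])
c=pickle.load(open('r7.pkl','rb')); im=cv2.imread('pics/w_r7.png'); q=proj(c,[.5014,-.4286,.02])[0]; o=tuple(np.round(q).astype(int)-80); print(q)
def Rfwd(a): return Rside(a+np.pi)
v,e=fit(c,im,sr,.064,Rfwd,(.5014,-.4286,-.69),.02,o,160); print(v,e)
print('alt',fit(c,im,sr,.064,Rside,(.5014,-.4286,-.69),.02,o,160))
y=(v[2]+np.pi/2)%np.pi-np.pi/2; x=np.array([np.cos(y),np.sin(y),0]); mid=np.array([v[0],v[1],.02])
p=P(); G=mid-.010*x+[0,0,.006]
p.to(G,y+np.pi,-32,0,'grasp'); p.to(G+[0,0,.13],y+np.pi,-32,0,'lift')
E
```

```text
[-0.763  0.144  2.187  0.134  0.262 -1.766] [ 0.49567363 -0.42439273  0.09239582]
[315.537819   183.98861129]
[ 0.50029032 -0.42747252 -0.68545032] 0.011832706557778322
alt (array([ 0.50016146, -0.42742082, -0.68707204]), np.float64(0.049967734039475735))
grasp row [0.064, 0.001, 0.08] [-0.002, -0.002, 0.0] n rows 1.2
lift row [-0.115, 0.0, -0.184] [0.0, 0.0, 0.0] n rows 2.6
```

Run:
```python
from mv import *
y=-.686; x=np.array([np.cos(y),np.sin(y),0]); mid=np.array([.5004,-.4277,.02])
p=P(); G=mid-.010*x+[0,0,.006]
p.to(G,y+np.pi,-25,0,'grasp'); p.to(G+[0,0,.13],y+np.pi,-25,0,'lift'); print(p.p)
```

```text
grasp row [0.063, 0.001, 0.081] [-0.002, 0.037, 0.0] n rows 1.2
lift row [-0.092, 0.0, -0.196] [0.0, 0.0, 0.0] n rows 2.6
[ 0.49070004 -0.41975929  0.16143785]
```

>>> play_rows:
  commands:
    - [[0.02,0.001,0.02,0,0.037,0,-0.8],[0.045,0.001,0.055,0,0.037,0,-0.8],[0.063,0.001,0.081,0,0.037,0,-0.8],[0.063,0.001,0.081,0,0.037,0,-0.8],[0.063,0.001,0.081,0,0.037,0,-0.8]]

```text
time: 19.45
tool_pos: [0.4909, -0.4202, 0.031]
tcp_rot: [0.918, 2.565, -0.212]
wrist_force: [-1.1, -0.4, -0.3]
width: 0.9
grip_force: 0.0
```

Run:
```python
from mv import *
s=bot.read_state(); print(s['q'].round(3),s['tool_pos'],s['wrist_force'].round(1))
y=-.686; x=np.array([np.cos(y),np.sin(y),0]); mid=np.array([.5004,-.4277,.02])
p=P(); G=mid-.010*x+[0,0,.006]
p.to(G,y+np.pi,-25,0,'grasp'); p.to(G+[0,0,.13],y+np.pi,-25,0,'lift')
```

```text
[-0.759  0.262  2.15   0.084  0.294 -1.717] [ 0.49086382 -0.4201638   0.03101675] [-1.1 -0.4 -0.3]
grasp row [0.0, 0.0, -0.001] [-0.002, 0.0, -0.0] n rows 0.0
lift row [-0.092, 0.0, -0.196] [0.0, 0.0, 0.0] n rows 2.6
```

>>> play_rows:
  commands:
    - [[0,0,0,0,0,0,0],[0,0,0,0,0,0,0.3],[0,0,0,0,0,0,0.3],[0,0,0,0,0,0,0.3],[-0.03,0,-0.06,0,0,0,0.3],[-0.06,0,-0.13,0,0,0,0.3],[-0.092,0,-0.196,0,0,0,0.3],[-0.092,0,-0.196,0,0,0,0.3]]
  force: 50

```text
time: 20.25
tool_pos: [0.4932, -0.4214, 0.1686]
tcp_rot: [0.914, 2.554, -0.218]
wrist_force: [0.2, 0.0, -0.2]
width: 0.733
grip_force: 55.6
```

>>> play_rows:
  commands:
    - [[0,0,0,0,0,0,0.3],[0,0,0,0,0,0,0.3]]

```text
time: 20.45
tool_pos: [0.4881, -0.4166, 0.157]
tcp_rot: [0.92, 2.57, -0.209]
wrist_force: [-0.2, 0.7, -1.1]
width: 0.738
grip_force: 55.6
```

Run:
```python
from mv import *
s=bot.read_state(); print(s['q'].round(3),s['tool_pos'],s['grip_force'],s['width']*85)
y=-.2075; x=np.array([np.cos(y),np.sin(y),0]); mid=np.array([.55895,-.01025,.024])
G=mid+.006*x+[0,0,.010]
p=P(); p.to([.53,-.22,.25],-.45+np.pi,15,0,'via');p.to(G+[0,0,.16],y+np.pi,40,0,'mid'); p.to(G+[0,0,.07],y+np.pi,65,0,'over'); p.to(G,y+np.pi,65,0,'down')
```

```text
[-0.757  0.067  2.086  0.045  0.559 -1.673] [ 0.48809859 -0.41659196  0.15703284] 55.57340294122696 62.74269318451086
via row [0.069, 0.297, -0.214] [-0.008, 0.219, -0.077] n rows 4.9
mid row [0.067, 0.34, 0.117] [0.036, 0.138, -0.069] n rows 4.4
over row [-0.101, -0.0, 0.116] [0.0, 0.139, -0.0] n rows 2.9
down row [-0.106, 0.0, 0.049] [0.0, 0.0, 0.0] n rows 1.4
```

>>> play_rows:
  commands:
    - [[0.069,0.1,-0.214,-0.008,0.219,-0.077,0.3],[0.069,0.2,-0.214,-0.008,0.219,-0.077,0.3],[0.069,0.297,-0.214,-0.008,0.219,-0.077,0.3],[0.069,0.297,-0.214,-0.008,0.219,-0.077,0.3],[0.069,0.297,-0.214,-0.008,0.219,-0.077,0.3],[0.069,0.297,-0.214,-0.008,0.219,-0.077,0.3],[0.069,0.297,-0.214,-0.008,0.219,-0.077,0.3]]

```text
time: 21.15
tool_pos: [0.5321, -0.221, 0.2538]
tcp_rot: [-0.642, -2.813, -0.08]
wrist_force: [-0.3, -1.3, -0.1]
width: 0.74
grip_force: 55.6
```

>>> play_rows:
  commands:
    - [[0.067,0.34,0.117,0.036,0.138,-0.069,0.3],[0.067,0.34,0.117,0.036,0.138,-0.069,0.3],[0.067,0.34,0.117,0.036,0.138,-0.069,0.3],[0.067,0.34,0.117,0.036,0.138,-0.069,0.3],[0.067,0.34,0.117,0.036,0.138,-0.069,0.3],[0.067,0.34,0.117,0.036,0.138,-0.069,0.3],[0.067,0.34,0.117,0.036,0.138,-0.069,0.3]]

```text
time: 21.85
tool_pos: [0.569, -0.0147, 0.1988]
tcp_rot: [-0.257, -2.436, -0.086]
wrist_force: [-0.5, -0.6, 0.1]
width: 0.737
grip_force: 55.6
```

Run:
```python
from mv import *
s=bot.read_state(); print(s['q'].round(3),s['tool_pos'],s['grip_force'],s['width']*85)
y=-.2075; x=np.array([np.cos(y),np.sin(y),0]); mid=np.array([.55895,-.01025,.024])
G=mid+.006*x+[0,0,.010]
p=P(); p.to(G+[0,0,.07],y+np.pi,65,0,'over'); p.to(G,y+np.pi,65,0,'down')
```

```text
[-0.105  0.538  1.478  0.064  1.817 -1.472] [ 0.56903207 -0.01473555  0.19878464] 55.60039669275284 62.62947308530788
over row [-0.099, 0.005, 0.118] [-0.001, 0.14, -0.001] n rows 2.9
down row [-0.106, 0.0, 0.049] [0.0, 0.0, 0.0] n rows 1.4
```

>>> play_rows:
  commands:
    - [[-0.099,0.005,0.118,0,0.14,0,0.3],[-0.099,0.005,0.118,0,0.14,0,0.3],[-0.099,0.005,0.118,0,0.14,0,0.3],[-0.099,0.005,0.118,0,0.14,0,0.3],[-0.099,0.005,0.118,0,0.14,0,0.3],[-0.099,0.005,0.118,0,0.14,0,0.3]]

```text
time: 22.45
tool_pos: [0.5725, -0.0121, 0.1103]
tcp_rot: [-0.213, -2.008, -0.13]
wrist_force: [-0.1, 0.5, 0.5]
width: 0.737
grip_force: 55.6
```

```bash
python3 snap.py b1
python3 - <<'E'
from mv import *
from silf import *
S=cam('scene'); T=cam('top'); si=bot.read_camera('scene'); ti=bot.read_camera('top'); cv2.imwrite('pics/sb1.png',si); cv2.imwrite('pics/tb1.png',ti)
s=bot.read_state(); print(s['q'].round(3),s['tool_pos'],s['grip_force'])
y=-.2075; x=np.array([np.cos(y),np.sin(y),0]); mid=np.array([.55895,-.01025,.024])
G=mid+.006*x+[0,0,.010]
p=P(); p.to(G+[0,0,.07],y+np.pi,65,0,'over'); p.to(G,y+np.pi,65,0,'down')
M=R.from_rotvec(s['tcp_rot']).as_matrix(); g=s['tool_pos']+.006*M[:,2]; held=g-.006*x-[0,0,.010]; print('held nominal',held)
l=np.array([-np.sin(y),np.cos(y),0]); z=np.array([0,0,-1.]); R0=np.c_[l,np.cross(z,l),z]
c=pickle.load(open('b1.pkl','rb')); im=cv2.imread('pics/w_b1.png'); q=proj(c,held)[0]; o=tuple(np.round(q).astype(int)-90); print(q)
m=sr(im.astype(int)).astype(np.uint8); n_,l_,st,_=cv2.connectedComponentsWithStats(m); print(st[st[:,4]>200])
pp,Rm,e=fit6([c],[im],.064,R0,held,[o],180); print(pp,Rm.round(3).tolist(),e)
E
```

```text
[-0.112  0.886  1.295  0.099  2.081 -1.478] [ 0.5724285  -0.01124169  0.11076249] 55.61695218086243
over row [-0.005, -0.003, 0.006] [-0.0, 0.003, -0.001] n rows 0.1
down row [-0.106, 0.0, 0.049] [0.0, 0.0, 0.0] n rows 1.4
held nominal [ 0.56126001 -0.00889391  0.09817333]
[315.77779471 278.34819399]
[[     0      0    640    400 231846]
 [   144      0     32     17    462]
 [     0    141     49     58   1752]
 [   118    161     92     75   3938]
 [   235    227    170    116  17835]]
[ 0.56112164 -0.00717333  0.09431354] [[0.215, 0.977, -0.008], [0.977, -0.215, -0.009], [-0.01, -0.006, -1.0]] 0.009246758895616264
```

The fit shows the red open side down, level and matching the pair's yaw. Lower to about 10 mm above seat, check, then ease down.

>>> play_rows:
  commands:
    - [[-0.02,-0.005,0.01,0,0,0,0.3],[-0.04,-0.005,0.02,0,0,0,0.3],[-0.06,-0.005,0.03,0,0,0,0.3],[-0.08,-0.005,0.04,0,0,0,0.3],[-0.09,-0.005,0.045,0,0,0,0.3],[-0.09,-0.005,0.045,0,0,0,0.3],[-0.09,-0.005,0.045,0,0,0,0.3]]

```text
time: 23.3
tool_pos: [0.5687, -0.0136, 0.0459]
tcp_rot: [-0.211, -1.998, -0.129]
wrist_force: [0.2, -0.4, -0.9]
width: 0.735
grip_force: 55.6
```

```bash
cat > chk.py <<'E'
from mv import *
from silf import *
import sys
s=bot.read_state(); c=cam('wrist'); im=bot.read_camera('wrist'); cv2.imwrite('pics/w_chk.png',im)
print(s['q'].round(3),s['tool_pos'],s['grip_force'],s['wrist_force'].round(1))
y=-.2075; x=np.array([np.cos(y),np.sin(y),0]); M=R.from_rotvec(s['tcp_rot']).as_matrix(); g=s['tool_pos']+.006*M[:,2]; held=g-.006*x-[0,0,.010]; print('held nominal',held, 'goal .5590 -.0103 .024')
l=np.array([-np.sin(y),np.cos(y),0]); z=np.array([0,0,-1.]); R0=np.c_[l,np.cross(z,l),z]
q=proj(c,held)[0]; o=tuple(np.round(q).astype(int)-90)
pp,Rm,e=fit6([c],[im],.064,R0,held,[o],180); print(pp,Rm.round(3).tolist(),e)
E
python3 chk.py
```

```text
[-0.115  0.966  1.293  0.092  2.014 -1.489] [ 0.56865671 -0.01359985  0.04591286] 55.614730417728424 [ 0.2 -0.4 -0.9]
held nominal [ 0.55746276 -0.01125009  0.03337728] goal .5590 -.0103 .024
[ 0.55746872 -0.00872284  0.03025959] [[0.201, 0.98, 0.006], [0.98, -0.201, -0.016], [-0.014, 0.009, -1.0]] 0.012376327508749509
```

>>> play_rows:
  commands:
    - [[-0.004,0,0,0,0,0,0.3],[-0.007,0,0.001,0,0,0,0.3],[-0.01,0,0.002,0,0,0,0.3],[-0.01,0,0.002,0,0,0,0.3],[-0.01,0,0.002,0,0,0,0.3]]

```text
time: 23.85
tool_pos: [0.5702, -0.014, 0.0404]
tcp_rot: [-0.211, -1.999, -0.129]
wrist_force: [-0.4, 0.4, 0.5]
width: 0.735
grip_force: 55.6
```

>>> play_rows:
  commands:
    - [[-0.0015,0,0.0007,0,0,0,0.3],[-0.0015,0,0.0007,0,0,0,0.3],[-0.0015,0,0.0007,0,0,0,0.3]]

```text
time: 24.15
tool_pos: [0.5702, -0.014, 0.0393]
tcp_rot: [-0.211, -1.999, -0.129]
wrist_force: [-0.5, 0.4, -0.7]
width: 0.733
grip_force: 55.6
```

>>> play_rows:
  commands:
    - [[-0.0015,0,0.0007,0,0,0,0.3],[-0.0015,0,0.0007,0,0,0,0.3],[-0.0015,0,0.0007,0,0,0,0.3]]

```text
time: 24.45
tool_pos: [0.5702, -0.014, 0.0383]
tcp_rot: [-0.211, -2.0, -0.129]
wrist_force: [-0.6, -0.0, -1.2]
width: 0.734
grip_force: 55.6
```

>>> play_rows:
  commands:
    - [[-0.0015,0,0.0007,0,0,0,0.3],[-0.0015,0,0.0007,0,0,0,0.3],[-0.0015,0,0.0007,0,0,0,0.3]]

```text
time: 24.75
tool_pos: [0.5702, -0.014, 0.0377]
tcp_rot: [-0.211, -1.999, -0.129]
wrist_force: [0.6, -0.9, 1.0]
width: 0.733
grip_force: 55.7
```

>>> play_rows:
  commands:
    - [[-0.0015,0,0.0007,0,0,0,0.3],[-0.0015,0,0.0007,0,0,0,0.3],[-0.0015,0,0.0007,0,0,0,0.3]]

```text
time: 25.05
tool_pos: [0.5703, -0.014, 0.0376]
tcp_rot: [-0.21, -1.998, -0.13]
wrist_force: [-0.3, 0.1, 5.9]
width: 0.739
grip_force: 55.9
```

```bash
python3 chk.py
```

```text
[-0.115  0.979  1.286  0.091  2.008 -1.49 ] [ 0.57026028 -0.01399787  0.03758662] 55.90967997908592 [-0.3  0.1  5.9]
held nominal [ 0.55906661 -0.01164738  0.02505077] goal .5590 -.0103 .024
[ 0.55857049 -0.00906204  0.02127309] [[0.212, 0.977, -0.015], [0.977, -0.212, -0.007], [-0.01, -0.013, -1.0]] 0.008383063653498892
```

Seated with 5.9 N contact. Release and retreat.

>>> play_rows:
  commands:
    - [[0.0008,0,-0.0004,0,0,0,0.3],[0.0008,0,-0.0004,0,0,0,-0.8],[0.0008,0,-0.0004,0,0,0,-0.8],[0.0008,0,-0.0004,0,0,0,-0.8],[0.0008,0,-0.0004,0,0,0,-0.8],[0.005,0,-0.04,0,0,0,-0.8],[0.02,0,-0.11,0,0,0,-0.8],[0.08,0,-0.16,0,0,0,-0.8]]

```text
time: 25.9
tool_pos: [0.6351, -0.0277, 0.1169]
tcp_rot: [-0.211, -1.994, -0.129]
wrist_force: [-0.3, -0.1, -0.8]
width: 0.902
grip_force: 0.0
```

>>> play_rows:
  commands:
    - [[0.1,0,-0.03,0,-0.05,0,-0.8],[0.18,0,0,0,-0.15,0,-0.8],[0.22,0,0.02,0,-0.25,0,-0.8],[0.22,0,0.04,0,-0.35,0,-0.8],[0.22,0,0.04,0,-0.35,0,-0.8],[0.22,0,0.04,0,-0.35,0,-0.8],[0.22,0,0.04,0,-0.35,0,-0.8],[0.22,0,0.04,0,-0.35,0,-0.8]]

```text
time: 26.7
tool_pos: [0.5578, -0.0106, 0.2313]
tcp_rot: [-0.322, -3.097, 0.0]
wrist_force: [0.7, 0.1, -0.1]
width: 0.899
grip_force: 0.0
```

```bash
python3 snap.py f
python3 - <<'E'
from mv import *
from silf import *
s=bot.read_state(); print(s['tool_pos'],s['width'])
c=pickle.load(open('f.pkl','rb')); im=cv2.imread('pics/w_f.png'); q=proj(c,[.559,-.0103,.024])[0]; print(q); u=np.round(q).astype(int)
sc=bot.read_camera('scene'); qs=np.round(proj(cam('scene'),[.559,-.0103,.02])[0]).astype(int)
a=cv2.resize(im[max(0,u[1]-50):u[1]+50,u[0]-60:u[0]+60],(480,400),interpolation=cv2.INTER_CUBIC)
b=cv2.resize(sc[qs[1]-50:qs[1]+50,qs[0]-40:qs[0]+40],(320,400),interpolation=cv2.INTER_CUBIC)
cv2.imwrite('pics/final.png',np.hstack([a,b]))
y=-.2075; l=np.array([-np.sin(y),np.cos(y),0]); z=np.array([0,0,-1.]); R0=np.c_[l,np.cross(z,l),z]
o=tuple(u-60); print(fit6([c],[im],.064,R0,np.array([.559,-.0103,.024]),[o],120,free=(1,1,0,1,1,1)))
E
```

```text
[ 0.55725592 -0.01050368  0.23111201] 0.897751795858013
[318.04629742 184.93729686]
(array([ 0.56065971, -0.00929435,  0.024     ]), array([[ 2.03209073e-01,  9.78001657e-01,  4.71044723e-02],
       [ 9.79135325e-01, -2.02988368e-01, -9.47301302e-03],
       [ 2.97037526e-04,  4.80466550e-02, -9.98845048e-01]]), np.float64(0.014187949008490873))
```

View pics/final.png

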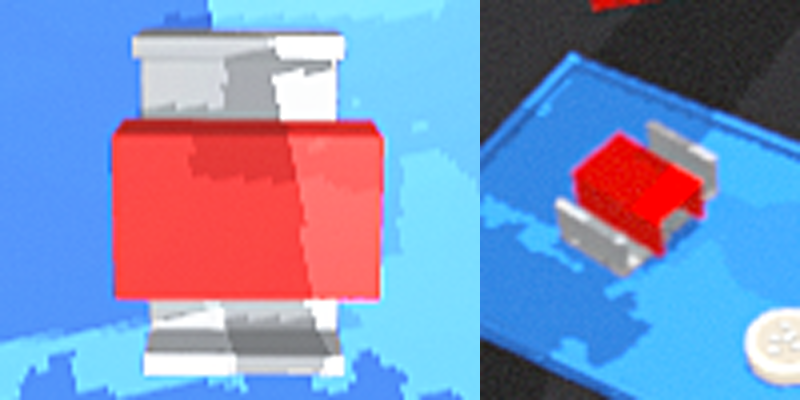

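The final picture shows the red (113–383 px) bridging both silvers, square and centred, with the tray dish untouched. Handing in.

```bash
python3 -c "
from workcell import bot
print(bot.finish_job())"
```

```text
the job is handed in; nothing more can be done
None
```

I handed the job in at about 27 s: the two silver channels lie side by side in the tray, open side up and about 2 mm apart. The red one sits open side down over both, square and centred to within about 2 mm. I saw no contact with the jar, ball block or dishes, though I took no dedicated final picture of them.

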